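# Stagger-stack the camp tins on the drip rack to dry

## Task

Stack the two tins from the table on the tin that stands on the drip rack so that they air: the deep one next, the shallow one on top, each turned end for end to the tin directly below it and shifted about 3 cm away from that tin's tab, so that it lies flat on the lip between the two side beads. Set the tins down rather than dropping them, keep the bottom tin where it is on the rack, and leave the other gear alone.

Things in the scene. Friction and masses are not known exactly. Their poses are not given: they have to be found in the camera images.
- rack: low galvanised wire drip rack, 200 (its x) x 100 x 11 mm, fixed. Origin: centre of its underside. The bottom tin stands on it.
- tin_base: bottom tin, graphite-grey, loose on the rack, 0.3 kg, tab roughly to +y. 52 mm high, 150 long (its x); lower body 48 wide (its y); top 20 mm is a skirt 62 wide with flat sides (grasp across y, mid-length, about 44 up). Long sides: a 3 mm bead rises 4 mm above a flat inward lip at 48; 56 mm between beads. Tab at +x end, none at -x. Origin: underside centre, z up.
- tin_deep: deep graphite-grey tin, upright on the table left or right of the rack, 0.24 kg. 52 mm high, 150 long (its x); lower body 48 wide (its y); top 20 mm is a skirt 62 wide with flat sides (grasp across y, mid-length, about 44 up). Long sides: a 3 mm bead rises 4 mm above a flat inward lip at 48; 56 mm between beads. Tab at +x end, none at -x. Origin: underside centre, z up.
- tin_shallow: shallow graphite-grey tin, upright on the table on the rack's other side, 0.2 kg. 36 mm high, 150 long (its x); lower body 48 wide (its y); top 20 mm is a skirt 62 wide with flat sides (grasp across y, mid-length, about 28 up). Long sides: a 3 mm bead rises 4 mm above a flat inward lip at 32; 56 mm between beads. Tab at +x end, none at -x. Origin: underside centre, z up.
- tin_base_tab (a point): top middle of the loop tab of the bottom tin, 70 mm along +x from the tin's centre, 64 mm above its underside. The tab is 10 mm thick (x 65 to 75), 40 wide and stands 16 mm above the lip; the tin above must clear it. A tin seated on this one has its underside 48 mm above this one's underside.
- tin_deep_tab (a point): top middle of the loop tab of the deep tin, 70 mm along +x from the tin's centre, 64 mm above its underside. The tab is 10 mm thick (x 65 to 75), 40 wide and stands 16 mm above the lip; the tin above must clear it. A tin seated on this one has its underside 48 mm above this one's underside.
- tin_shallow_tab (a point): top middle of the loop tab of the shallow tin, 70 mm along +x from the tin's centre, 48 mm above its underside. The tab is 10 mm thick (x 65 to 75), 40 wide and stands 16 mm above the lip; the tin above must clear it.
- kettle: collapsible sage-grey silicone kettle, 130 mm wide plus spout and handle, 95 mm high, at the back, middle to right. Bystander; origin at its underside.
- pan: round graphite-grey aluminium pan, 156 mm across, 38 mm high, with a black handle to 203 mm from its centre, at the back, middle to left. Bystander; origin at its underside.
- tong: wooden salad tong, 250 mm long, 15 mm high, lying at the far right. Bystander; origin at its underside.
- egg_holder: white plastic six-egg holder, 155 x 105 x 50 mm, at the back right. Bystander; origin at its underside.
- igniter: black stove igniter with a press button, 210 mm long, 25 mm high, lying crosswise between the robot and the rack. Bystander; origin at its underside.
Not all that is in view belongs to the job. What is shaped like the tin_shallow but red is not meant.

How it is judged:
By the outcome, as a careful person would: the job done as asked, in the order asked, and still so for the second after the job is handed in, with the robot touching nothing.
It also fails if it takes over 58 s, if anything falls off the work surface, if the arm or the gripper's body presses on something with over 40 N, if the wrist force passes 120 N, or if a joint passes its speed limit or range.

## Robot

A 6-joint arm with a two-finger parallel gripper is mounted at the origin on the work surface. World frame = base frame: x ahead of the robot, y to its left, z up, the work surface at z = 0. Lengths are in mm, angles in rad, forces in N, time in s.
With the tool pointing down it reaches from about 275 to 1000 mm from the base axis. Payload 8.4 kg.
Tool frame: the origin (TCP) lies midway between the tips of the shut fingers; the grasp point (between the pads) lies 19 mm behind it; z points along the fingers, y is the line along which they close (so a half turn about z gives the same grasp; the last joint's range is limited). The gripper opens to 85 mm and grips with 20 to 120 N. Pads are 22 mm wide; open, the fingers measure 114 mm over their backs; the gripper's body (76 mm by 85 mm) begins 54 mm behind the grasp point. The pads swing forward as they close: fully open they stand 13 mm farther back than shut.
Start: joints at [-1.23, 0.353, 1.633, -0, 1.155, -0.002], TCP at [210.077, -588.639, 231.281] pointing down, gripper open.
Joint ranges: [-2.63, 2.63], [-0.92, 2.1], [0.06, 2.66], [-1.3, 4.44], [0, 2.69], [-3.02, 3.02]. Speed limits (rad/s): [2.22, 2.22, 2.79, 3.14, 3.14, 3.14].

## Interface

Orientations are given as [roll, pitch, yaw] about the fixed x, y, z axes, in that order (R = Rz(yaw) Ry(pitch) Rx(roll)).
In Python, from rig import r gives the robot as it stands.
- The arm moves only by the shell command python3 -m inch 'ROWS' [OPENING] [FORCE]. ROWS is JSON, a list that holds one entry, the list of rows, each a list of 6 numbers: the shift along the tool's x, y, z scaled (see below), then the turn, a rotation vector about the tool's x, y, z scaled (see below). In form: [[[tx, ty, tz, wx, wy, wz], ...]]. A call has 1 to 8 rows; each row is the pose to reach, as a shift and turn from the pose commanded when the call began, along the tool's axes at that moment, turning the shorter way round; what a row does not reach only later rows make up. The controller multiplies each number of a shift by 20 cm and each number of a turn by pi rad. A row lasts 1/12 s, in which the tool goes at most 41.7 mm and 7.16 degrees, less where a joint would pass 70% of its speed; a pose out of reach is approached as far as the arm can. A call with a number of a shift or a turn outside -1 to 1 is refused whole. A call with a gripper value outside its range is refused whole. OPENING is the gripper's target within -1 to 1 (fully open at 1, half-way at 0, shut at -1), set as the call begins (- or left out, the last holds). The fingers move at their own pace and stop on an object; FORCE is the grip in N (left out, the last holds). Time passes only in rows, so rows that repeat a pose let the fingers close. It gives the time, the measured TCP pose, the force, the opening and the grip force at its end, in the units of the state.
- r.sense(): the state, without advancing time (a new reading comes with each control period).
- r.grab_frame(name): name is "scene" or "top"; returns the picture (400x640x3 uint8, red, green, blue); there is no depth.
- r.camera_info(name): a dict with "K" (3x3 intrinsics, pixels), "distortion" ([k1, k2, p1, p2, k3] as OpenCV has them; the pictures are not rectified), "rvec" (rotation vector, rad) and "tvec" (3), from world to camera coordinates, as OpenCV has them. Camera axes: x right, y down, z forward; pixel columns grow to the right and rows downward; lengths in mm; the calibration is good to about 2 mm. A picture is of the moment at which its call begins. camera_info takes no time and is no camera call.
- r.sign_off(): hands the job in; it is judged then, once.
The state is a dict: "clock": time; "qpos": joint angles; "qvel": joint speeds; "joint_efforts": joint torques, N m; "eef_pos": TCP position; "tcp_rot": TCP orientation; "contact_force": force on the tool from outside, world axes, zero at the start; "wrist_torque": the same for the moment, N m; "opening": opening from 0.0 (shut) to 1.0 (fully open); "grasp_force": force on a finger pad.
Only numpy, scipy, OpenCV 4.12 (cv2) and the standard library are available. Lean on these libraries where they do the work, as an engineer would, in place of code of your own. Each camera call takes 0.05 s, during which the arm holds its last target. There are 200 camera calls.

## Working session

There is one attempt and no reset: what is moved stays moved. The work goes in short steps, Python scripts to look and compute and a shell command to move; the robot and the scene stay as the last step left them, time stands still between calls to the robot, and variables do not carry over. Pictures are saved under pics/ and viewed, at most 11 in all, crops included, and the job is handed in when it is done.

```bash
mkdir -p pics; ls
python3 - <<'E'
from rig import r
import cv2,numpy as np
for n in("scene","top"):
    im=r.grab_frame(n);cv2.imwrite(f"pics/{n}0.png",im[:,:,::-1])
    c=r.camera_info(n);print(n,{k:np.round(np.array(v),4).tolist() for k,v in c.items() if k in("K","distortion","rvec","tvec")})
print(r.sense())
E
```

```text
pics
scene {'K': [[395.9915, 0.0, 315.3946], [0.0, 395.9915, 202.8953], [0.0, 0.0, 1.0]], 'distortion': [0.0044, 0.0, 0.0, 0.0, 0.0], 'rvec': [2.1971, 0.6823, -0.2942], 'tvec': [-483.2852, -167.8928, 1509.9146]}
top {'K': [[383.7457, 0.0, 323.3859], [0.0, 383.7457, 196.7075], [0.0, 0.0, 1.0]], 'distortion': [-0.0196, 0.0, 0.0, 0.0, 0.0], 'rvec': [2.1098, -2.1405, 0.168], 'tvec': [47.4701, 565.0903, 1160.0654]}
{'clock': 0.1, 'qpos': array([-1.23036532e+00,  3.53571493e-01,  1.63405518e+00,  1.97787918e-05,
        1.15518988e+00, -2.41551857e-03]), 'qvel': array([ 5.71457012e-04, -2.33285188e-03, -2.67845483e-03, -6.88797940e-05,
       -3.95595930e-04,  9.19692497e-04]), 'joint_efforts': array([ 2.81304659e-03, -6.06355405e+01, -3.42820573e+01,  2.43670493e-04,
        3.82801911e-03,  1.91822920e-05]), 'eef_pos': array([ 209.96203924, -588.23053924,  230.64333155]), 'tcp_rot': array([-3.14036880e+00, -2.10415665e-05,  3.42838519e-01]), 'contact_force': array([-0.23270413, -0.32311279, -0.31321359]), 'wrist_torque': array([0.0459344 , 0.01941958, 0.02626552]), 'grasp_force': 0.0, 'opening': 1.0005686479566376}
```

View pics/scene0.png

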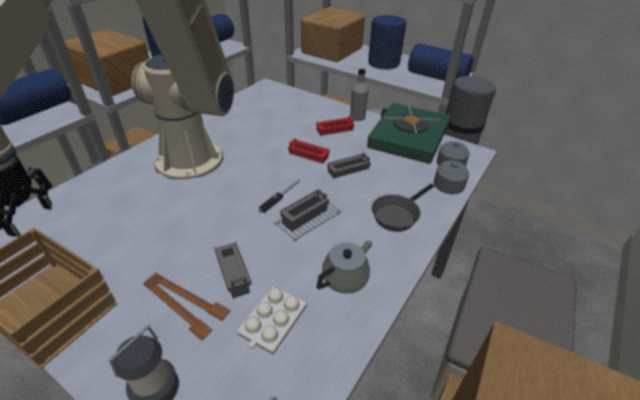

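View pics/top0.png

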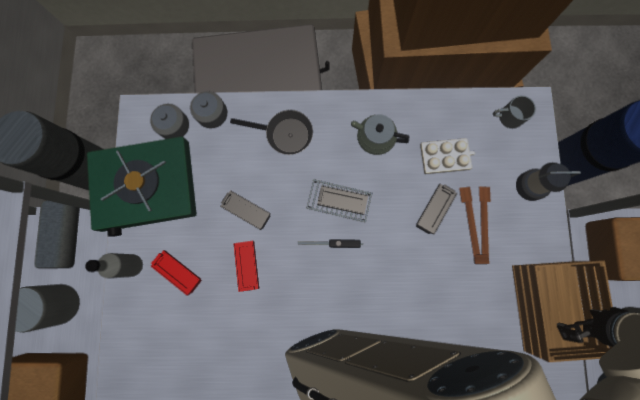

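Top view: tins in grey at (245,210) on the left, (436,209) on the right and (340,201) on the rack; red decoys at (176,272) and (247,266). In the scene view the left tin is at (349,165), the right at (232,268), the base at (305,210). Next, a close montage to tell depth and tab ends.

Run:
```python
import cv2,numpy as np
s=cv2.imread("pics/scene0.png");t=cv2.imread("pics/top0.png")
def c(im,x,y,h=32):return cv2.convertScaleAbs(cv2.resize(im[y-h:y+h,x-h:x+h],(266,266),interpolation=cv2.INTER_CUBIC),alpha=1.5)
m=np.vstack([np.hstack([c(t,245,210),c(t,340,201),c(t,436,209)]),np.hstack([c(s,349,165),c(s,305,210),c(s,232,268)])])
cv2.imwrite("pics/m1.png",m);print(m.shape)
```

```text
(532, 798, 3)
```

View pics/m1.png

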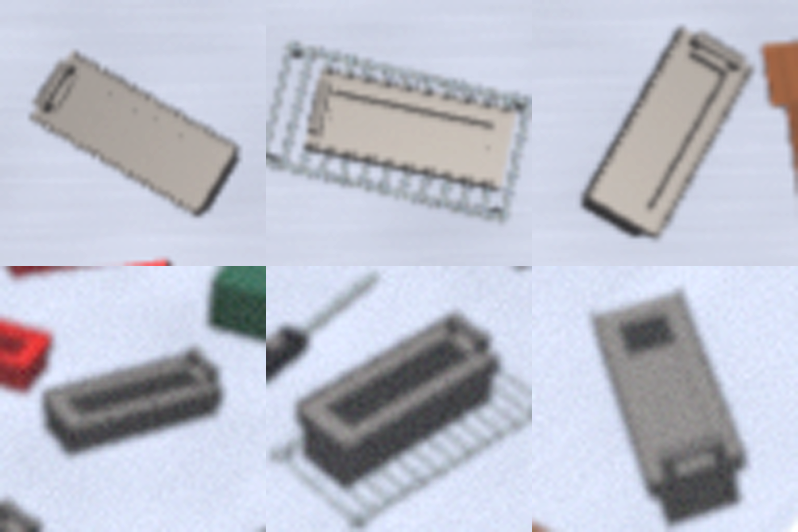

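The left tin (top (245,210), tab end upper-left) looks shallow. The right one (top (436,209), tab at its upper end) looks deep. The base's tab points left, towards +y. Now I'll triangulate rim corners for heights and poses.

```bash
cat > h.py <<'E'
import cv2,numpy as np
from rig import r
C={n:r.camera_info(n) for n in("scene","top")}
for c in C.values():
    for k in("K","distortion","rvec","tvec"): c[k]=np.array(c[k],float)
def ray(n,p):
    c=C[n];R=cv2.Rodrigues(c["rvec"])[0]
    u=cv2.undistortPoints(np.array(p,float).reshape(-1,1,2),c["K"],c["distortion"]).reshape(-1,2)
    d=np.c_[u,np.ones(len(u))]@R
    return -R.T@c["tvec"].ravel(),d/np.linalg.norm(d,axis=1)[:,None]
def plane(n,p,z):
    o,d=ray(n,p);return o+d*((z-o[2])/d[:,2])[:,None]
def proj(n,P):
    c=C[n];return cv2.projectPoints(np.array(P,float).reshape(-1,1,3),c["rvec"],c["tvec"],c["K"],c["distortion"])[0].reshape(-1,2)
def tri(pt,ps):
    o1,d1=ray("top",pt);o2,d2=ray("scene",ps);out=[]
    for a,b in zip(d1,d2):
        s,t=np.linalg.lstsq(np.c_[a,-b],o2-o1,rcond=None)[0]
        P,Q=o1+s*a,o2+t*b;out.append(np.r_[(P+Q)/2,np.linalg.norm(P-Q)])
    return np.array(out)
def beige(im,xy,k=4,h=36):
    """rotated rect of the beige (r>b) top face near xy in the top view"""
    x,y=xy;cr=cv2.resize(im[y-h:y+h,x-h:x+h].astype(np.float32),None,fx=k,fy=k,interpolation=cv2.INTER_CUBIC)
    m=((cr[...,0]-cr[...,2])>0).astype(np.uint8)
    m=cv2.morphologyEx(m,cv2.MORPH_OPEN,np.ones((5,5)));m=cv2.morphologyEx(m,cv2.MORPH_CLOSE,np.ones((15,15)))
    cs=cv2.findContours(m,cv2.RETR_EXTERNAL,cv2.CHAIN_APPROX_NONE)[0]
    c=max(cs,key=lambda q:cv2.contourArea(q) if cv2.pointPolygonTest(q,(h*k,h*k),False)>=0 else 0)
    b=cv2.boxPoints(cv2.minAreaRect(c));return (b+.5)/k-.5+np.array([x-h,y-h])
E
python3 - <<'E'
from h import *
np.set_printoptions(precision=1,suppress=True)
im=r.grab_frame("top")
S={"left":((245,210),[(327.8,164),(334.3,169.6),(370.4,161.6)]),
"base":((340,201),[(281.2,212.2),(293.2,219.9),(328.1,201.1),(318.5,189.8)]),
"right":((436,209),[(214.4,248),(236.3,242.3),(229.6,289.9),(251.3,283.9)])}
for n,(xy,sp) in S.items():
    b=beige(im,xy);print(n,b.tolist())
    for z in(36,52,63):
        P=plane("top",b,z);e=np.diff(P,axis=0)[:2];print(z,P[:,:2].mean(0),np.linalg.norm(e,axis=1),np.degrees(np.arctan2(e[:,1],e[:,0])))
    for s in sp:  # nearest corner by smallest ray gap
        T=tri(b,[s]*4);print("  tri",T[np.argmin(T[:,3])])
E
```

```text
left [[219.17167854309082, 205.61255264282227], [228.65974807739258, 189.22406673431396], [270.1779022216797, 213.26089096069336], [260.6898307800293, 229.64937591552734]]
36 [531.2 290.7] [ 60.2 156.5] [ -28.7 -120.7]
52 [528.9 287.2] [ 59.4 154.4] [ -28.7 -120.7]
63 [527.3 284.7] [ 58.8 153. ] [ -28.7 -120.7]
  tri [469.6 242.3  26.9   7.6]
  tri [518.7 209.6  41.9   5.3]
  tri [596.7 343.5  32.4   2.9]
base [[316.70903968811035, 204.15350341796875], [320.89891242980957, 184.8002758026123], [367.94390869140625, 194.9852752685547], [363.75403594970703, 214.3385009765625]]
36 [558.  -20.4] [ 64.  153.5] [ -12.7 -103.4]
52 [555.3 -19.8] [ 63.2 151.5] [ -12.7 -103.4]
63 [553.5 -19.4] [ 62.6 150.1] [ -12.7 -103.4]
  tri [509.8 -83.6  52.2   6.2]
  tri [568.1 -98.3  62.8   3.9]
  tri [602.3  45.8  52.4   2.7]
  tri [545.3  63.9  58.5  11.2]
right [[415.8683395385742, 240.5324249267578], [419.9299011230469, 182.65517044067383], [475.4328842163086, 186.55011749267578], [471.37132263183594, 244.4273681640625]]
36 [ 509.2 -345.3] [185.3 176.9] [ -7.1 -95. ]
52 [ 507.2 -340.4] [182.8 174.5] [ -7.1 -95. ]
63 [ 505.9 -337. ] [181.1 172.9] [ -7.1 -95. ]
  tri [ 562.7 -384.7  193.     0. ]
  tri [ 440.2 -238.9   11.3   38.7]
  tri [ 442.  -285.8 -164.8   17.4]
  tri [ 601.1 -294.9   -1.4   44.3]
```

```bash
sed -i 's/m=((cr\[...,0\]-cr\[...,2\])>0).astype/d=cr[...,0]-cr[...,2];m=((d>0)\&(d<40)).astype/; s/(h\*k,h\*k),False/(h*k,h*k),False/' h.py
python3 - <<'E'
from h import *
np.set_printoptions(precision=1,suppress=True)
im=r.grab_frame("top").astype(int)
print((im[...,0]-im[...,2])[209,425:475:2],(im[...,0]-im[...,2])[190,440:475])
b=beige(im,(436,209),h=34);print(b.tolist())
for z in(36,52,63):
    P=plane("top",b,z);e=np.diff(P,axis=0)[:2];print(z,P[:,:2].mean(0),np.linalg.norm(e,axis=1),np.degrees(np.arctan2(e[:,1],e[:,0])))
for s in [(214.4,248),(236.3,242.3),(229.6,289.9),(251.3,283.9)]:
    print(tri(b,[s]*4))
E
```

```text
[  1  10  11  10  10  10  11  10   7   9  10   3 -13 -15 -16 -16 -15 -15
 -16 -15  -7  47  54  58   2] [ 10   8   4   4   5   7   8   8   6   5   7   6   6   3  -2  -9 -15 -15
 -13   9  50  61  61  58  59  60  61  60  56  50  29   1 -13 -15 -15]
[[415.70402908325195, 224.69037246704102], [439.9939651489258, 182.05906105041504], [457.4779396057129, 192.0208625793457], [433.18800354003906, 234.6521759033203]]
36 [ 525.7 -318.1] [159.8  63. ] [ -32.1 -121.9]
52 [ 523.4 -313.5] [157.6  62.1] [ -32.1 -121.9]
63 [ 521.9 -310.4] [156.2  61.6] [ -32.1 -121.9]
[[ 456.  -271.9   30.5   57.1]
 [ 559.4 -331.7  151.    82.4]
 [ 545.5 -355.9  158.    26.7]
 [ 442.9 -299.1   42.4    2.9]]
[[ 475.4 -246.6   39.7    4.2]
 [ 574.6 -309.2  155.6   29.6]
 [ 561.6 -333.8  166.5   25.1]
 [ 463.7 -274.4   56.8   62.7]]
[[ 482.4 -292.9 -123.6   20.9]
 [ 592.2 -355.5   32.8   54.7]
 [ 577.1 -382.1   44.5    6.5]
 [ 468.4 -323.4 -103.7   45.9]]
[[ 504.5 -266.8 -109.4   44.4]
 [ 609.1 -332.5   39.8    0.7]
 [ 594.9 -359.6   56.5   60.6]
 [ 492.  -298.   -82.6  109. ]]
```

Run:
```python
from h import *
s=np.mean([r.grab_frame("scene").astype(float) for _ in range(12)],0)
np.save("s.npy",s)
def c(x,y,h=25):return cv2.resize(np.clip(s[y-h:y+h,x-h:x+h,::-1]*1.6,0,255).astype(np.uint8),(400,400),interpolation=cv2.INTER_CUBIC)
cv2.imwrite("pics/m2.png",np.hstack([c(349,165),c(232,272)]))
```

```text
(no output)
```

View pics/m2.png

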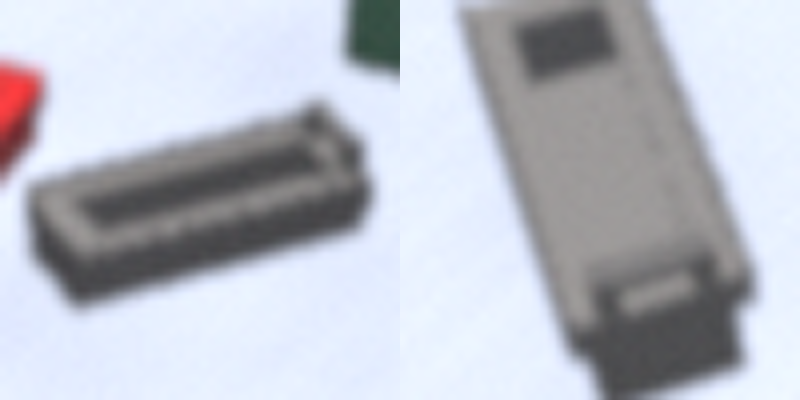

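The left crop shows a low wall without a visible skirt step. The right crop, with tab at (655,290), shows skirt and then lower body below it. I'll check heights with long edges: each scene ray against the plane through the matching edge in the top view.

Run:
```python
from h import *
np.set_printoptions(precision=1,suppress=True)
im=r.grab_frame("top")
def run(xy,h,edges,o):
    b=beige(im,xy,h=h)
    L=[(b[i],b[(i+1)%4]) for i in range(4)];L=sorted(L,key=lambda l:-np.hypot(*(l[0]-l[1])))[:2]
    for e in edges:
        for l in L:
            oc,d=ray("top",l);n=np.cross(d[0],d[1])
            so,sd=ray("scene",np.array(e)/8+np.array(o)-.44)
            t=((oc-so)@n)/(sd@n);P=so+sd*t[:,None];print(P.tolist() if 0 else P.round(0).tolist())
print("left");run((245,210),36,[[(92,250),(340,192)],[(35,185),(290,118)]],(324,140))
print("base");run((340,201),36,[[((293.2-273)*8,(219.9-178)*8),((328.1-273)*8,(201.1-178)*8)],[((281.2-273)*8,(212.2-178)*8),((318.5-273)*8,(189.8-178)*8)]],(273,178))
print("right");run((436,209),34,[[(65,10),(180,328)],[(245,5),(352,270)]],(207,247))
# body bottom -> z=0
print("bottoms", plane("scene",np.array([(78,303),(362,228)])/8+np.array([324,140])-.44,0),plane("scene",np.array([(205,400),(343,362)])/8+np.array([207,247])-.44,0))
```

```text
left
[[487.0, 276.0, -16.0], [556.0, 393.0, -22.0]]
[[521.0, 216.0, 35.0], [587.0, 326.0, 30.0]]
[[471.0, 247.0, 31.0], [539.0, 364.0, 31.0]]
[[505.0, 191.0, 77.0], [570.0, 300.0, 77.0]]
base
[[568.0, -96.0, 63.0], [601.0, 42.0, 56.0]]
[[526.0, -43.0, -1.0], [562.0, 108.0, -9.0]]
[[551.0, -129.0, 109.0], [583.0, 13.0, 113.0]]
[[509.0, -80.0, 51.0], [544.0, 73.0, 55.0]]
right
[[238.0, -147.0, -219.0], [412.0, -253.0, -210.0]]
[[456.0, -306.0, 57.0], [587.0, -386.0, 66.0]]
[[496.0, -261.0, 45.0], [603.0, -327.0, 45.0]]
[[630.0, -376.0, 229.0], [714.0, -428.0, 231.0]]
bottoms [[513.9 219.    0. ]
 [591.6 344.6   0. ]] [[ 572.2 -370.6    0. ]
 [ 599.2 -333.5    0. ]]
```

Settled heights: left rim 30–35 → shallow (36), right 45–66 → deep (52), base about 57 (11+52). Choice: right tin = tin_deep, left = tin_shallow, red ones ignored. Next, a helper that works out call numbers.

```bash
cat > p.py <<'E'
import sys,numpy as np
from rig import r
# usage: p.py x y z yawdeg [ncalls]: numbers for n calls from the present pose (tool kept pointing down)
a=list(map(float,sys.argv[1:5]));n=int(sys.argv[5]) if len(sys.argv)>5 else 1
s=r.sense();p=s["eef_pos"];y=s["tcp_rot"][2];t=np.radians(a[3]);d=(np.array(a[:3])-p)/n;w=(t-y)/n
print("now",p.round(1),s["tcp_rot"].round(3),"rows/call >=",max(np.linalg.norm(d)/41.7,abs(np.degrees(w))/7.16).round(1))
for i in range(n):
    c,sn=np.cos(y),np.sin(y)
    print(np.round([(d[0]*c+d[1]*sn)/200,(d[0]*sn-d[1]*c)/200,-d[2]/200,0,0,-w/np.pi],4).tolist());y+=w
E
python3 p.py 523.4 -313.5 130 147.9 3
```

```text
now [ 210.1 -588.7  231.3] [3.142 0.    0.343] rows/call >= 6.0
[0.646, -0.2564, 0.1689, 0.0, 0.0, -0.2375]
[0.6484, 0.2502, 0.1689, 0.0, 0.0, -0.2375]
[0.3062, 0.6239, 0.1689, 0.0, 0.0, -0.2375]
```

```bash
R='x'; 
python3 -m inch '[[[0.646,-0.256,0.169,0,0,-0.2375],[0.646,-0.256,0.169,0,0,-0.2375],[0.646,-0.256,0.169,0,0,-0.2375],[0.646,-0.256,0.169,0,0,-0.2375],[0.646,-0.256,0.169,0,0,-0.2375],[0.646,-0.256,0.169,0,0,-0.2375],[0.646,-0.256,0.169,0,0,-0.2375]]]' 1
python3 -m inch '[[[0.648,0.25,0.169,0,0,-0.2375],[0.648,0.25,0.169,0,0,-0.2375],[0.648,0.25,0.169,0,0,-0.2375],[0.648,0.25,0.169,0,0,-0.2375],[0.648,0.25,0.169,0,0,-0.2375],[0.648,0.25,0.169,0,0,-0.2375],[0.648,0.25,0.169,0,0,-0.2375]]]'
python3 p.py 523.4 -313.5 130 147.9
```

```text
clock: 1.43
eef_pos: [315.1, -496.6, 197.5]
tcp_rot: [-3.142, -0.0, 1.096]
contact_force: [-0.2, 0.0, 0.3]
opening: 1.0
grasp_force: 0.0
clock: 2.02
eef_pos: [419.2, -405.2, 163.6]
tcp_rot: [-3.142, -0.0, 1.837]
contact_force: [-0.1, 0.3, 0.0]
opening: 1.002
grasp_force: 0.0
now [ 419.2 -405.2  163.6] [-3.142 -0.     1.837] rows/call >= 6.0
[0.305, 0.6233, 0.1681, 0.0, 0.0, -0.2369]
```

```bash
python3 -m inch '[[[0.305,0.623,0.168,0,0,-0.237],[0.305,0.623,0.168,0,0,-0.237],[0.305,0.623,0.168,0,0,-0.237],[0.305,0.623,0.168,0,0,-0.237],[0.305,0.623,0.168,0,0,-0.237],[0.305,0.623,0.168,0,0,-0.237],[0.305,0.623,0.168,0,0,-0.237],[0.305,0.623,0.168,0,0,-0.237]]]'
python3 p.py 523.4 -313.5 19 147.9
python3 - <<'E'
from h import *
out=[]
for n,x,y in(("scene",232,258),("top",436,209)):
    c=r.grab_frame(n)[y-40:y+40,x-40:x+40,::-1];out.append(cv2.resize(cv2.convertScaleAbs(c,alpha=1.4),(400,400),interpolation=cv2.INTER_CUBIC))
cv2.imwrite("pics/m3.png",np.hstack(out))
E
```

```text
clock: 2.68
eef_pos: [523.1, -314.3, 130.2]
tcp_rot: [-3.142, 0.0, 2.571]
contact_force: [0.6, -0.7, -0.3]
opening: 0.996
grasp_force: 0.0
now [ 523.1 -314.3  130.2] [-3.142  0.     2.571] rows/call >= 2.7
[0.0011, 0.0041, 0.5559, 0.0, 0.0, -0.0034]
```

View pics/m3.png

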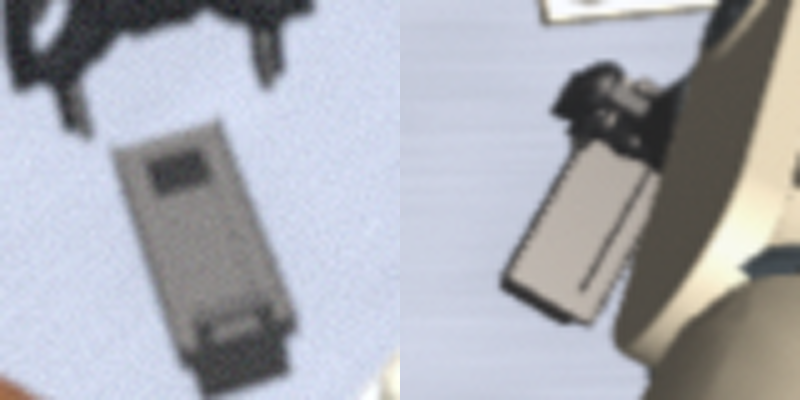

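Fingers straddle the tin's axis in both views (scene crop: fingers (75,110) and (268,70), tin top (165,150)). Descend and grip.

```bash
python3 -m inch '[[[0,0.004,0.15,0,0,-0.003],[0,0.004,0.3,0,0,-0.003],[0,0.004,0.4,0,0,-0.003],[0,0.004,0.48,0,0,-0.003],[0,0.004,0.53,0,0,-0.003],[0,0.004,0.556,0,0,-0.003],[0,0.004,0.556,0,0,-0.003]]]'
python3 -m inch '[[[0,0,0,0,0,0],[0,0,0,0,0,0],[0,0,0,0,0,0],[0,0,0,0,0,0],[0,0,0,0,0,0],[0,0,0,0,0,0],[0,0,0,0,0,0],[0,0,0,0,0,0]]]' -1 40
```

```text
clock: 3.37
eef_pos: [523.2, -313.2, 18.2]
tcp_rot: [-3.142, -0.001, 2.587]
contact_force: [0.6, -0.0, -0.0]
opening: 1.004
grasp_force: 0.0
clock: 4.03
eef_pos: [524.5, -313.8, 20.3]
tcp_rot: [-3.141, 0.002, 2.589]
contact_force: [-0.5, -0.7, 6.2]
opening: 0.719
grasp_force: 45.1
```

```bash
python3 -m inch '[[[0,0,0,0,0,0],[0,0,-0.03,0,0,0],[0,0,-0.1,0,0,0],[0,0,-0.2,0,0,0],[0,0,-0.35,0,0,0],[0,0,-0.5,0,0,0],[0,0,-0.6,0,0,0],[0,0,-0.6,0,0,0]]]' -1 80
python3 p.py 546.5 -48.6 150 76.6 2
python3 - <<'E'
from h import *
out=[]
for n,x,y in(("scene",232,240),("top",430,200)):
    c=r.grab_frame(n)[y-50:y+50,x-50:x+50,::-1];out.append(cv2.resize(cv2.convertScaleAbs(c,alpha=1.4),(400,400),interpolation=cv2.INTER_CUBIC))
cv2.imwrite("pics/m4.png",np.hstack(out))
E
```

```text
clock: 4.7
eef_pos: [526.0, -314.5, 144.0]
tcp_rot: [3.141, 0.007, 2.589]
contact_force: [0.8, -0.8, -2.6]
opening: 0.714
grasp_force: 87.6
now [ 526.  -314.5  144. ] [3.141 0.007 2.589] rows/call >= 5.0
[0.3054, 0.5927, -0.0151, 0.0, 0.0, 0.1993]
[0.5948, 0.3013, -0.0151, 0.0, 0.0, 0.1993]
```

View pics/m4.png

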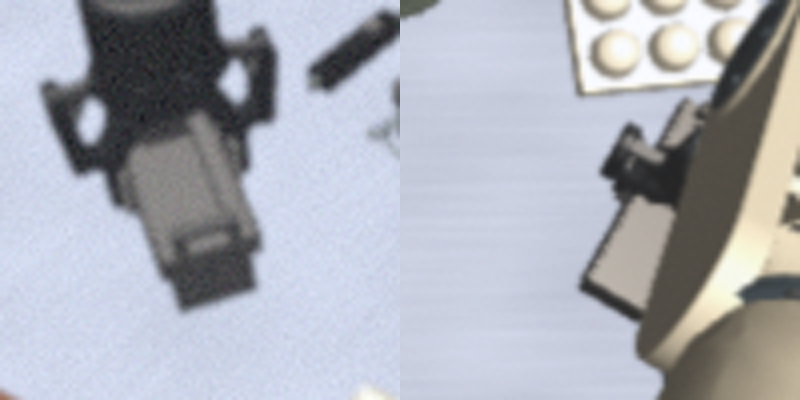

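The deep tin is held level, tab end free at scene crop (205,240). Carry it to over the rack.

```bash
python3 -m inch '[[[0.03,0.06,0,0,0,0.02],[0.09,0.18,-0.01,0,0,0.06],[0.15,0.3,-0.01,0,0,0.1],[0.21,0.41,-0.015,0,0,0.14],[0.26,0.51,-0.015,0,0,0.175],[0.305,0.593,-0.015,0,0,0.199],[0.305,0.593,-0.015,0,0,0.199]]]'
python3 p.py 546.5 -48.6 150 76.6
```

```text
clock: 5.38
eef_pos: [532.6, -176.7, 139.9]
tcp_rot: [-3.139, -0.004, 1.961]
contact_force: [0.2, 0.0, -2.3]
opening: 0.713
grasp_force: 87.4
now [ 532.6 -176.7  139.9] [-3.139 -0.004  1.961] rows/call >= 5.0
[0.566, 0.3082, -0.0504, 0.0, 0.0, 0.1987]
```

```bash
python3 -m inch '[[[0.06,0.03,-0.01,0,0,0.02],[0.17,0.09,-0.03,0,0,0.06],[0.28,0.15,-0.04,0,0,0.1],[0.39,0.21,-0.05,0,0,0.14],[0.48,0.265,-0.05,0,0,0.175],[0.566,0.308,-0.05,0,0,0.199],[0.566,0.308,-0.05,0,0,0.199],[0.566,0.308,-0.05,0,0,0.199]]]'
python3 - <<'E'
from h import *
out=[]
for n,x,y in(("scene",300,195),("top",345,205)):
    c=r.grab_frame(n)[y-45:y+45,x-45:x+45,::-1];out.append(cv2.resize(cv2.convertScaleAbs(c,alpha=1.5),(400,400),interpolation=cv2.INTER_CUBIC))
cv2.imwrite("pics/m5.png",np.hstack(out))
E
python3 p.py 546.5 -48.6 100 76.6
python3 -c "
from rig import r;print(r.sense()['qpos'].round(2))"
```

```text
clock: 6.05
eef_pos: [546.7, -51.6, 150.5]
tcp_rot: [-3.139, 0.001, 1.342]
contact_force: [0.1, -0.4, -1.9]
opening: 0.712
grasp_force: 87.4
now [546.9 -52.6 151. ] [-3.140e+00  1.000e-03  1.341e+00] rows/call >= 1.2
[0.0192, -0.0067, 0.2548, 0.0, 0.0, 0.0012]
[-0.1   0.33  1.87 -0.    0.94  0.13]
```

View pics/m5.png

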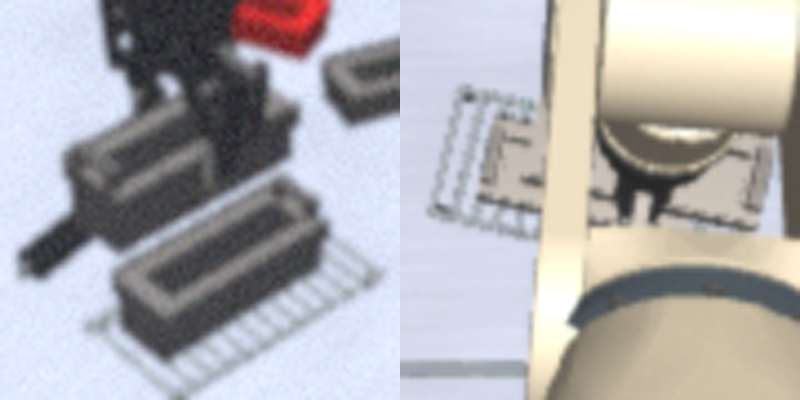

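Held deep tin has its tab on the left (-y) end, opposite to the base's tab (scene crop (95,170) vs (290,190)). Lower to a hover and check the lateral fit with the top view.

```bash
python3 -m inch '[[[0.01,-0.004,0.05,0,0,0.001],[0.02,-0.007,0.12,0,0,0.001],[0.02,-0.007,0.2,0,0,0.001],[0.02,-0.007,0.25,0,0,0.001],[0.02,-0.007,0.28,0,0,0.001],[0.02,-0.007,0.29,0,0,0.001],[0.02,-0.007,0.29,0,0,0.001]]]'
python3 - <<'E'
from h import *
out=[]
for n,x,y,h in(("scene",300,200,40),("top",345,205,40)):
    f=np.mean([r.grab_frame(n).astype(float) for _ in range(6)],0)
    np.save(n+"5.npy",f)
    c=f[y-h:y+h,x-h:x+h,::-1].copy();out.append(cv2.resize(np.clip(c*1.5,0,255).astype(np.uint8),(400,400),interpolation=cv2.INTER_CUBIC))
cv2.imwrite("pics/m6.png",np.hstack(out))
E
python3 p.py 546.5 -48.6 79 76.6
```

```text
clock: 6.73
eef_pos: [546.9, -48.1, 93.4]
tcp_rot: [-3.141, 0.0, 1.335]
contact_force: [-1.1, 0.1, -2.7]
opening: 0.707
grasp_force: 87.4
now [547.2 -47.9  94. ] [ 3.141 -0.     1.336] rows/call >= 0.4
[-0.0044, -0.0024, 0.075, 0.0, 0.0, -0.0004]
```

View pics/m6.png

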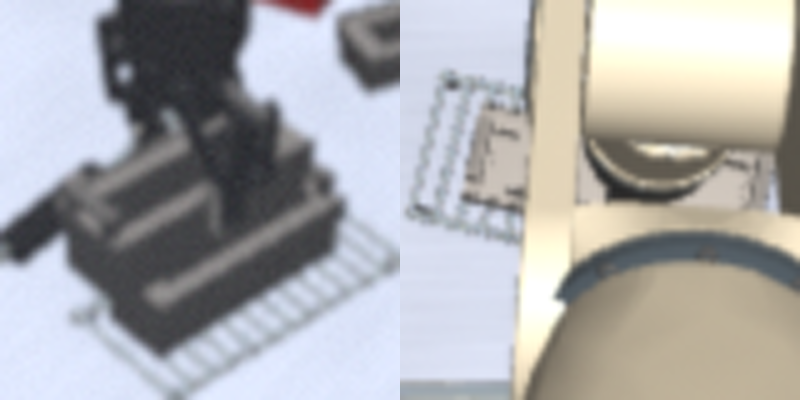

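Run:
```python
from h import *
np.set_printoptions(precision=1,suppress=True)
a=np.radians(76.6);u=np.array([np.cos(a),np.sin(a)]);n=np.array([np.sin(a),-np.cos(a)])
def crop(c,z,l,s,cam="scene",o=(260,160)):
    P=[np.r_[np.array(c)+l*n+k*u,z] for k in s];return (proj(cam,P)-np.array(o)+.5)*5-.5
print("deep near bead",crop((547.2,-47.9),125.7,31,[-75,0,75]),"\nfar",crop((547.2,-47.9),125.7,-31,[-75,0,75]))
print("base near bead",crop((553.5,-19.4),63,31,[-75,0,75]),"\nfar",crop((553.5,-19.4),63,-31,[-75,75]))
print("top: base",crop((553.5,-19.4),63,31,[75],"top",(305,165)),crop((553.5,-19.4),63,-31,[75],"top",(305,165)))
print("top: deep no-tab end is +u; tab end",crop((547.2,-47.9),125.7,31,[-75],"top",(305,165)),crop((547.2,-47.9),125.7,-31,[-75],"top",(305,165)))
```

```text
deep near bead [[118.8 244.4]
 [219.3 187.6]
 [313.2 134.5]] 
far [[ 51.3 191.2]
 [151.2 137.8]
 [244.6  87.7]]
base near bead [[160.9 301.6]
 [255.4 245.6]
 [344.  193. ]] 
far [[ 95.5 249.3]
 [277.6 146.8]]
top: base [[ 81.6 101.3]] [[ 59.6 196.9]]
top: deep no-tab end is +u; tab end [[376.  143.5]] [[355.3 245.5]]
```

Predicted edges agree with the picture to within about 1 px. Lower with force checks (seat expected at TCP z about 79; about 83 would mean riding on a bead).

```bash
python3 -m inch '[[[-0.002,-0.002,0.015,0,0,0],[-0.004,-0.002,0.03,0,0,0],[-0.004,-0.002,0.04,0,0,0],[-0.004,-0.002,0.045,0,0,0],[-0.004,-0.002,0.045,0,0,0]]]'
python3 -m inch '[[[0,0,0.006,0,0,0],[0,0,0.012,0,0,0],[0,0,0.018,0,0,0],[0,0,0.018,0,0,0]]]'
python3 -m inch '[[[0,0,0.005,0,0,0],[0,0,0.009,0,0,0],[0,0,0.009,0,0,0]]]'
```

```text
clock: 7.75
eef_pos: [546.3, -48.6, 84.4]
tcp_rot: [-3.141, 0.0, 1.336]
contact_force: [0.0, -0.8, -2.2]
opening: 0.711
grasp_force: 87.4
clock: 8.08
eef_pos: [546.4, -48.5, 81.0]
tcp_rot: [-3.141, 0.0, 1.336]
contact_force: [-0.7, 0.0, -2.7]
opening: 0.71
grasp_force: 87.4
clock: 8.33
eef_pos: [546.6, -48.5, 79.6]
tcp_rot: [3.142, -0.0, 1.336]
contact_force: [-0.5, 0.1, -1.3]
opening: 0.711
grasp_force: 87.7
```

Beads cleared, first light contact.

```bash
python3 -m inch '[[[0,0,0.004,0,0,0],[0,0,0.006,0,0,0],[0,0,0.006,0,0,0]]]'
python3 -m inch '[[[0,0,0.003,0,0,0],[0,0,0.004,0,0,0],[0,0,0.004,0,0,0]]]'
```

```text
clock: 8.58
eef_pos: [546.7, -48.5, 79.5]
tcp_rot: [3.141, -0.0, 1.336]
contact_force: [-4.2, 1.1, 13.4]
opening: 0.711
grasp_force: 89.5
clock: 8.83
eef_pos: [546.7, -48.5, 79.4]
tcp_rot: [3.141, -0.0, 1.336]
contact_force: [-7.3, 1.9, 22.4]
opening: 0.711
grasp_force: 90.7
```

Seated (79.4, 22 N). Unload, open, retreat.

```bash
python3 -m inch '[[[0,0,-0.004,0,0,0],[0,0,-0.008,0,0,0],[0,0,-0.008,0,0,0]]]' - 20
python3 -m inch '[[[0,0,0,0,0,0],[0,0,0,0,0,0],[0,0,0,0,0,0],[0,0,0,0,0,0],[0,0,0,0,0,0],[0,0,0,0,0,0],[0,0,0,0,0,0]]]' 1
python3 -m inch '[[[0,0,-0.05,0,0,0],[0,0,-0.15,0,0,0],[0,0,-0.3,0,0,0],[0,0,-0.45,0,0,0],[0,0,-0.6,0,0,0],[0,0,-0.6,0,0,0]]]'
python3 p.py 531.2 290.7 130 59.3 2
```

```text
clock: 9.08
eef_pos: [546.7, -48.5, 79.5]
tcp_rot: [3.141, -0.0, 1.335]
contact_force: [-2.6, 0.4, 7.0]
opening: 0.714
grasp_force: 88.7
clock: 9.67
eef_pos: [546.5, -48.6, 79.0]
tcp_rot: [-3.142, 0.0, 1.336]
contact_force: [-0.2, 0.2, -0.3]
opening: 1.002
grasp_force: 0.0
clock: 10.17
eef_pos: [549.8, -48.8, 205.7]
tcp_rot: [3.132, -0.001, 1.336]
contact_force: [0.9, -0.7, 0.9]
opening: 1.003
grasp_force: 0.0
now [549.8 -48.8 205.7] [ 3.132e+00 -1.000e-03  1.336e+00] rows/call >= 4.2
[0.8146, -0.2431, 0.1892, 0.0, 0.0, 0.0478]
[0.769, -0.3624, 0.1892, 0.0, 0.0, 0.0478]
```

```bash
python3 -m inch '[[[0.81,-0.24,0.1,0,0,0.048],[0.81,-0.24,0.15,0,0,0.048],[0.81,-0.24,0.19,0,0,0.048],[0.81,-0.24,0.19,0,0,0.048],[0.81,-0.24,0.19,0,0,0.048],[0.81,-0.24,0.19,0,0,0.048]]]'
python3 -m inch '[[[0.77,-0.36,0.19,0,0,0.048],[0.77,-0.36,0.19,0,0,0.048],[0.77,-0.36,0.19,0,0,0.048],[0.77,-0.36,0.19,0,0,0.048],[0.77,-0.36,0.19,0,0,0.048],[0.77,-0.36,0.19,0,0,0.048]]]'
python3 p.py 531.2 290.7 4 59.3
python3 - <<'E'
from h import *
out=[]
for n,x,y,h in(("scene",320,190,65),("top",310,205,65)):
    f=np.mean([r.grab_frame(n).astype(float) for _ in range(4)],0);np.save(n+"6.npy",f)
    out.append(cv2.resize(np.clip(f[y-h:y+h,x-h:x+h,::-1]*1.5,0,255).astype(np.uint8),(400,400),interpolation=cv2.INTER_CUBIC))
cv2.imwrite("pics/m7.png",np.hstack(out))
E
```

```text
clock: 10.67
eef_pos: [536.7, 122.7, 160.5]
tcp_rot: [-3.14, 0.0, 1.188]
contact_force: [0.2, 0.4, 0.6]
opening: 1.003
grasp_force: 0.0
clock: 11.17
eef_pos: [528.9, 291.6, 122.8]
tcp_rot: [-3.141, 0.0, 1.037]
contact_force: [0.0, -0.9, 0.9]
opening: 1.001
grasp_force: 0.0
now [528.9 291.6 122.8] [-3.141  0.     1.037] rows/call >= 2.8
[0.0023, 0.0122, 0.5939, 0.0, 0.0, 0.0005]
```

View pics/m7.png

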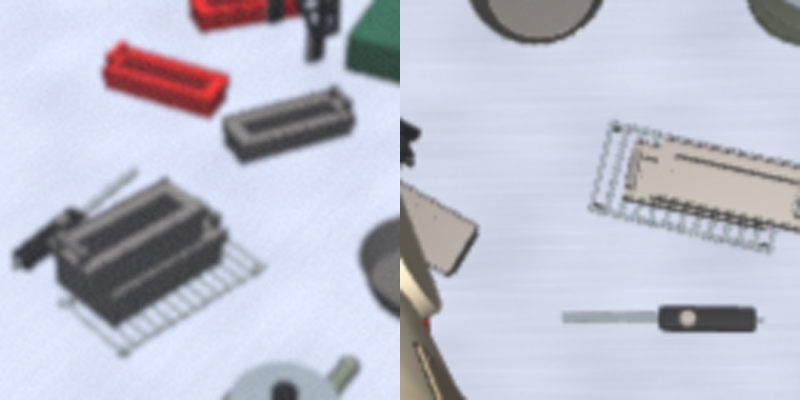

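Scene crop: the deep tin sits level on the base (140,220) with its tab to the front-left. In the top crop the base is aligned under it, and the shallow tin is at (290,120). Descend on the shallow tin and grip.

```bash
python3 -m inch '[[[0.001,0.006,0.15,0,0,0],[0.002,0.012,0.3,0,0,0],[0.002,0.012,0.42,0,0,0],[0.002,0.012,0.5,0,0,0],[0.002,0.012,0.56,0,0,0],[0.002,0.012,0.59,0,0,0],[0.002,0.012,0.594,0,0,0],[0.002,0.012,0.594,0,0,0]]]'
python3 -m inch '[[[0,0,0,0,0,0],[0,0,0,0,0,0],[0,0,0,0,0,0],[0,0,0,0,0,0],[0,0,0,0,0,0],[0,0,0,0,0,0],[0,0,0,0,0,0],[0,0,0,0,0,0]]]' -1 40
```

```text
clock: 12.23
eef_pos: [531.6, 289.1, 4.7]
tcp_rot: [3.141, -0.0, 1.034]
contact_force: [0.6, 0.2, 0.6]
opening: 1.002
grasp_force: 0.0
clock: 12.9
eef_pos: [531.9, 289.5, 5.6]
tcp_rot: [3.141, -0.002, 1.034]
contact_force: [-0.7, -0.1, 6.6]
opening: 0.717
grasp_force: 44.1
```

```bash
python3 -m inch '[[[0,0,0,0,0,0],[0,0,-0.03,0,0,0],[0,0,-0.12,0,0,0],[0,0,-0.27,0,0,0],[0,0,-0.43,0,0,0],[0,0,-0.6,0,0,0],[0,0,-0.75,0,0,0],[0,0,-0.8,0,0,0]]]' -1 80
python3 -m inch '[[[0,0,0,0,0,0],[0,0,0,0,0,0]]]'
python3 p.py 553.6 -19.3 165 76.6 2
```

```text
clock: 13.57
eef_pos: [533.1, 290.2, 169.6]
tcp_rot: [3.138, -0.006, 1.034]
contact_force: [1.5, 0.1, -2.3]
opening: 0.711
grasp_force: 87.2
clock: 13.73
eef_pos: [530.9, 288.9, 164.0]
tcp_rot: [3.141, -0.0, 1.034]
contact_force: [1.0, 0.0, -2.2]
opening: 0.71
grasp_force: 87.2
now [530.9 288.9 164. ] [ 3.141 -0.     1.034] rows/call >= 3.7
[-0.6332, 0.4428, -0.0025, 0.0, 0.0, -0.0482]
[-0.6927, 0.3422, -0.0025, 0.0, 0.0, -0.0482]
```

```bash
python3 -m inch '[[[-0.05,0.035,0,0,0,-0.004],[-0.15,0.105,-0.01,0,0,-0.012],[-0.28,0.195,-0.01,0,0,-0.02],[-0.4,0.28,-0.01,0,0,-0.03],[-0.52,0.36,-0.01,0,0,-0.04],[-0.633,0.443,-0.01,0,0,-0.048]]]'
python3 -m inch '[[[-0.12,0.06,0,0,0,-0.008],[-0.25,0.12,0,0,0,-0.018],[-0.37,0.18,0,0,0,-0.026],[-0.49,0.24,0,0,0,-0.035],[-0.58,0.29,0,0,0,-0.041],[-0.65,0.32,0,0,0,-0.046],[-0.693,0.342,0,0,0,-0.048],[-0.693,0.342,0,0,0,-0.048]]]'
python3 -m inch '[[[0,0,0,0,0,0],[0,0,0,0,0,0]]]'
python3 p.py 553.6 -19.3 122.6 76.6
python3 - <<'E'
from h import *
n,x,y,h="scene",310,185,50
f=r.grab_frame(n);cv2.imwrite("pics/m8.png",cv2.resize(cv2.convertScaleAbs(f[y-h:y+h,x-h:x+h,::-1],alpha=1.5),(500,500),interpolation=cv2.INTER_CUBIC))
E
```

```text
clock: 14.23
eef_pos: [540.7, 133.2, 163.6]
tcp_rot: [-3.138, 0.003, 1.187]
contact_force: [0.4, -0.4, -2.4]
opening: 0.715
grasp_force: 87.1
clock: 14.9
eef_pos: [552.6, -20.6, 164.3]
tcp_rot: [-3.138, 0.001, 1.334]
contact_force: [0.3, -0.6, -2.3]
opening: 0.711
grasp_force: 87.1
clock: 15.07
eef_pos: [553.3, -18.4, 165.5]
tcp_rot: [-3.14, -0.0, 1.335]
contact_force: [0.7, 0.8, -2.1]
opening: 0.715
grasp_force: 87.1
now [553.3 -18.4 165.5] [-3.14  -0.     1.335] rows/call >= 1.0
[-0.0039, 0.0027, 0.2144, 0.0, 0.0, -0.0005]
```

View pics/m8.png

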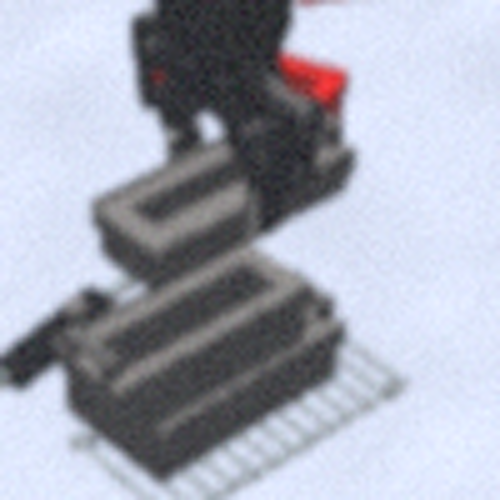

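The held shallow tin (220,210) has its tab at the right end, opposite to the deep's. Seat is expected at TCP z about 112.5.

```bash
python3 -m inch '[[[-0.004,0.003,0.04,0,0,0],[-0.004,0.003,0.1,0,0,0],[-0.004,0.003,0.16,0,0,0],[-0.004,0.003,0.2,0,0,0],[-0.004,0.003,0.225,0,0,0],[-0.004,0.003,0.235,0,0,0],[-0.004,0.003,0.235,0,0,0],[-0.004,0.003,0.235,0,0,0]]]'
python3 -m inch '[[[0,0,0.006,0,0,0],[0,0,0.012,0,0,0],[0,0,0.016,0,0,0],[0,0,0.016,0,0,0]]]'
```

```text
clock: 15.78
eef_pos: [554.3, -20.1, 119.3]
tcp_rot: [3.141, -0.0, 1.335]
contact_force: [-0.7, -0.6, -1.8]
opening: 0.708
grasp_force: 87.1
clock: 16.12
eef_pos: [554.1, -20.1, 116.1]
tcp_rot: [3.141, -0.0, 1.335]
contact_force: [0.2, 0.3, -1.2]
opening: 0.711
grasp_force: 87.1
```

```bash
python3 -m inch '[[[0,0,0.005,0,0,0],[0,0,0.01,0,0,0],[0,0,0.014,0,0,0],[0,0,0.014,0,0,0]]]'
python3 -m inch '[[[0,0,0.002,0,0,0],[0,0,0.004,0,0,0],[0,0,0.004,0,0,0]]]'
```

```text
clock: 16.45
eef_pos: [554.0, -20.1, 113.1]
tcp_rot: [-3.141, 0.0, 1.336]
contact_force: [-0.4, -0.3, -2.4]
opening: 0.711
grasp_force: 87.1
clock: 16.7
eef_pos: [554.2, -20.1, 112.9]
tcp_rot: [3.141, -0.0, 1.336]
contact_force: [-1.9, -0.8, 4.5]
opening: 0.709
grasp_force: 87.9
```

Contact at 112.9, as predicted. One more small press, then release.

```bash
python3 -m inch '[[[0,0,0.003,0,0,0],[0,0,0.004,0,0,0],[0,0,0.004,0,0,0]]]'
python3 -m inch '[[[0,0,-0.003,0,0,0],[0,0,-0.005,0,0,0],[0,0,-0.005,0,0,0]]]' - 20
python3 -m inch '[[[0,0,0,0,0,0],[0,0,0,0,0,0],[0,0,0,0,0,0],[0,0,0,0,0,0],[0,0,0,0,0,0],[0,0,0,0,0,0],[0,0,0,0,0,0]]]' 1
python3 -m inch '[[[0,0,-0.05,0,0,0],[0,0,-0.15,0,0,0],[0,0,-0.3,0,0,0],[0,0,-0.45,0,0,0],[0,0,-0.6,0,0,0],[0,0,-0.6,0,0,0]]]'
python3 -m inch '[[[0.4,0.2,-0.2,0,0,0],[0.95,0.2,-0.2,0,0,0],[0.95,0.2,-0.2,0,0,0],[0.95,0.2,-0.2,0,0,0],[0.95,0.2,-0.2,0,0,0],[0.95,0.2,-0.2,0,0,0],[0.95,0.2,-0.2,0,0,0]]]'
python3 - <<'E'
from h import *
out=[]
for n,x,y,h in(("scene",305,200,42),("top",340,203,42)):
    f=np.mean([r.grab_frame(n).astype(float) for _ in range(4)],0)
    out.append(cv2.resize(np.clip(f[y-h:y+h,x-h:x+h,::-1]*1.5,0,255).astype(np.uint8),(400,400),interpolation=cv2.INTER_CUBIC))
cv2.imwrite("pics/m9.png",np.hstack(out))
E
```

```text
clock: 16.95
eef_pos: [554.2, -20.1, 112.8]
tcp_rot: [3.141, -0.0, 1.336]
contact_force: [-5.3, 0.3, 13.8]
opening: 0.712
grasp_force: 89.2
clock: 17.2
eef_pos: [554.2, -20.1, 112.9]
tcp_rot: [3.141, 0.0, 1.336]
contact_force: [-1.3, -0.2, 5.1]
opening: 0.711
grasp_force: 88.0
clock: 17.78
eef_pos: [554.2, -20.1, 112.7]
tcp_rot: [3.142, -0.0, 1.336]
contact_force: [0.1, -0.7, -0.6]
opening: 1.001
grasp_force: 0.0
clock: 18.28
eef_pos: [557.3, -20.2, 239.5]
tcp_rot: [3.132, -0.002, 1.336]
contact_force: [1.1, 1.5, 0.3]
opening: 1.0
grasp_force: 0.0
clock: 18.87
eef_pos: [637.6, 157.1, 272.9]
tcp_rot: [3.141, -0.0, 1.338]
contact_force: [0.0, -1.1, -0.5]
opening: 1.004
grasp_force: 0.0
```

View pics/m9.png

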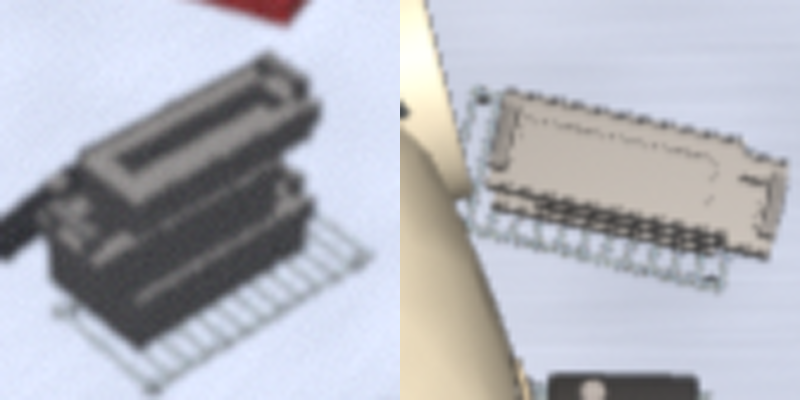

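The stack stands level: shallow tin on top with its tab at the right end (scene crop (285,75)), deep tab at the left (70,215), base tab at the right (290,190). In the top crop the three tins are parallel and the base is still on the rack. Handing in.

```bash
python3 -c "
from rig import r;print(r.sense()['qvel'].round(3));print(r.sign_off())"
```

```text
[ 0.003  0.003 -0.004 -0.     0.     0.001]
the job is handed in; nothing more can be done
None
```

The deep tin and then the shallow one are stacked on the bottom tin, each turned end for end and shifted about 3 cm from the tab below; both were set down gently, and I handed the job in at about 19 s.

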